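# Fit the clamp knob on the reel counter

## Robot

A 7-joint arm with a two-finger parallel gripper is mounted at the origin on the work surface. World frame = base frame: x ahead of the robot, y to its left, z up, the work surface at z = 0. Lengths are in m, angles in rad, forces in N, time in s.
With the tool pointing down it reaches from about 0.425 to 0.95 m from the base axis. Payload 4.7 kg.
Tool frame: the origin (TCP) lies between the finger pads; the fingertips stand 19 mm ahead of it and the grasp point (between the pads) is the TCP; z points along the fingers, y is the line along which they close (so a half turn about z gives the same grasp; the last joint's range is limited). The gripper opens to 85 mm and grips with 20 to 120 N. Pads are 22 mm wide; open, the fingers measure 114 mm over their backs; the gripper's body (76 mm by 85 mm) begins 54 mm behind the grasp point. The pads swing forward as they close: fully open they stand 13 mm farther back than shut.
Start: joints at [-1.372, 0.469, -0.049, 1.532, 0.024, 1.141, -0.082], TCP at [0.152, 0.658, 0.25] pointing down, gripper open.
Joint ranges: [-2.59, 2.59], [-0.33, 1.99], [-1.39, 1.29], [0.1, 2.45], [-1.04, 4.18], [0.21, 1.99], [-2.66, 2.66]. Speed limits (rad/s): [2.57, 2.57, 3.14, 3.14, 3.14, 3.14, 3.14].

## Interface

Orientations are given as [roll, pitch, yaw] about the fixed x, y, z axes, in that order (R = Rz(yaw) Ry(pitch) Rx(roll)).
In Python, from plant import env gives the robot as it stands.
- The arm moves only by the tool apply_moves, never from a script. Its argument "targets" is a list of rows, each an object with "twist": the turn, a rotation vector about the world's x, y, z in rad, a list of three; "delta_pos": the shift along the world's x, y, z in cm, a list of three; "gripper": the opening in per cent of the stroke, from 0 (shut) to 100 (fully open). A call has 1 to 5 rows; each row shifts and turns the commanded pose from where the row before left it; what a row does not reach is not made up. A row lasts 1/8 s, in which the tool goes at most 62.5 mm and 10.7 degrees, less where a joint would pass 70% of its speed; a pose out of reach is approached as far as the arm can. A call with a gripper value outside its range is refused whole. The fingers move at their own pace and stop on an object; "grip_force" is the grip in N (left out, the last holds). Time passes only in rows, so rows that do not move let the fingers close. It gives the time, the measured TCP pose, the force, the opening and the grip force at its end, in the units of the state.
- env.sense(): the state, without advancing time (a new reading comes with each control period).
- env.grab_frame(name): name is "side" or "top" or "wrist"; returns a dict with "image" (420x560x3 uint8, red, green, blue), "fx", "fy", "cx", "cy" (pixels), "cam_to_world" (4x4, takes a point from camera to world coordinates). Camera axes: x right, y up, looking along -z (the intrinsics and any distortion apply to the point x, -y, -z); pixel columns grow to the right and rows downward; lengths in m; the calibration is good to about 2 mm. A picture is of the moment at which its call begins. There is no depth.
- env.finish_job(): hands the job in; it is judged then, once.
The state is a dict: "clock": time; "qpos": joint angles; "qvel": joint speeds; "joint_torque": joint torques, N m; "eef_pos": TCP position; "tcp_rot": TCP orientation; "contact_force": force on the tool from outside, world axes, zero at the start; "torque": the same for the moment, N m; "width": finger opening in m; "gripper_force": force on a finger pad.
Only numpy, scipy, OpenCV 4.12 (cv2) and the standard library are available. Lean on these libraries where they do the work, as an engineer would, in place of code of your own. Each camera call takes 0.05 s, during which the arm holds its last target. There are 200 camera calls.

## Task

Take the black clamp knob out of the blue tray and put it on the keyed spindle of the reel counter: press it lightly and turn it slowly until it drops fully home, never pushing hard. Then turn it, with the spindle, until its pointer lines up with the raised mark on the counter, let go and move the gripper clear. Leave the other things where they are.

Things in the scene. Friction and masses are not known exactly. Their poses are not given: they have to be found in the camera images.
- knob_grip (a point): Centre of the grip bar of the loose black plastic clamp knob, upright in the tray: a round foot 48 mm across, 22 mm high, and on it an upright bar 44 long, 14 wide, 30 mm high. On the knob's axis, 37 mm above its underside, 15 mm below its top. z up; x along the bar towards the pointer, a small nose low at one end of the bar that sticks out past the foot. About 0.12 kg.
- knob_foot (a point): Centre of the knob's underside (axes as knob_grip). From here a D-shaped hole goes 18 mm up: 28.4 mm across, its flat 6.2 mm from the axis on the pointer (+x) side.
- knob_pointer (a point): Tip of the knob's pointer nose, 33 mm from its axis, 25 mm above its underside.
- spindle_foot (a point): On the reel counter (grey housing with a white tape reel on it, fixed): centre of the steel shoulder on which the knob's underside rests when home, on the axis of the upright steel spindle. Axes are the housing's, z up, NOT the spindle's. The mark lies from here towards -x.
- mark (a point): Middle of the top of the raised mark, a steel rib 20 mm long pointing at the spindle, 33 to 53 mm from its axis, 1 mm above the shoulder. Axes are the housing's.
- spindle_top (a point): Centre of the spindle's end, 16 mm above spindle_foot; axes are the housing's. D-shaped: 26 mm across, one flat 5 mm from the axis (1.2 mm of play all round in the knob). Its turning position is not given: at the start the flat faces 29 to 115 degrees (0.5 to 2.0 rad) anticlockwise of the mark, seen from above. The end is rigid: it does not yield when pressed.
- counter: The reel counter's housing, 240 x 220 mm, 40 mm high, origin under its middle. Its spindle turns with the seated knob, both ways, against a steady friction of about 0.1 N m, no spring, and stays where it is left. A knob pressed on its end with 5 to 8 N does not carry it round, hard pressing may (and over 35 N harms it). The knob drops when its pointer is within about 6 degrees of the way the flat faces.
- tray_mid (a point): centre of the floor (upper side, 4 mm above the bench) of the blue plastic tray, 200 x 260 mm with walls 25 mm high, fixed to the bench
- collar: a plain steel ring, 44 mm across, 14 mm high, lying in the tray; origin at the centre of its underside; to be left alone
- hub_cap: a round grey plastic cap, 48 mm across, 18 mm high, lying in the tray; origin at the centre of its underside; to be left alone
- jar: a whitish plastic jar with a lid, 60 mm across, 80 mm high, on the bench; origin at the centre of its underside; to be left alone
- carton: a small cardboard box 80 x 110 x 60 mm high on the bench; origin at the centre of its underside; to be left alone
- screwdriver: a screwdriver lying on the bench; origin under its middle; to be left alone
- reel_core: a white plastic ring, 80 mm across, 20 mm high, flat on the bench; origin at the centre of its underside; to be left alone

How it is judged:
By the outcome, as a careful person would: the job done as asked, in the order asked, and still so for the second after the job is handed in, with the robot touching nothing.
It also fails if it takes over 64 s, if anything falls off the work surface, if the arm or the gripper's body presses on something with over 40 N, if the wrist force passes 120 N, or if a joint passes its speed limit or range.

## Working session

There is one attempt and no reset: what is moved stays moved. The work goes in short steps, Python scripts to look and compute and a tool call to move; the robot and the scene stay as the last step left them, time stands still between calls to the robot, and variables do not carry over. Pictures are saved under pics/ and viewed, at most 10 in all, crops included, and the job is handed in when it is done.

Besides the shell and the picture viewer there is one more tool, called as name(argument=value, ...), one argument or row to a line, values as JSON. apply_moves: Moves the arm, as the interface text tells. Its arguments: {"type":"object","properties":{"targets":{"type":"array","items":{"type":"object","properties":{"twist":{"type":"array","items":{"type":"number"}},"delta_pos":{"type":"array","items":{"type":"number"}},"gripper":{"type":"number"}}}},"grip_force":{"type":"number"}},"required":["targets"]}

```bash
mkdir -p pics
cat > h.py <<'E'
from plant import env
import numpy as np, cv2
def grab(n,f):
    g=env.grab_frame(n); cv2.imwrite('pics/'+f,cv2.cvtColor(g['image'],cv2.COLOR_RGB2BGR)); return g
def ray(g,u,v):
    T=np.array(g['cam_to_world']); d=T[:3,:3]@np.array([(u-g['cx'])/g['fx'],-(v-g['cy'])/g['fy'],-1]); return T[:3,3],d
def at(g,u,v,z):
    o,d=ray(g,u,v); return (o+d*(z-o[2])/d[2]).round(4)
def proj(g,p):
    T=np.array(g['cam_to_world']); q=T[:3,:3].T@(np.array(p)-T[:3,3]); return g['cx']+g['fx']*q[0]/-q[2], g['cy']-g['fy']*q[1]/-q[2]
E
python3 - <<'E'
from h import *
import pickle
for n in ['top','side']:
    g=grab(n,n+'1.png'); pickle.dump(g,open(n+'.pkl','wb'))
    print({k:v for k,v in g.items() if k!='image'})
print(env.sense())
E
```

```text
{'fx': 543.889251685515, 'fy': 543.889251685515, 'cx': 275.2394080705734, 'cy': 219.69751423873174, 'cam_to_world': array([[ 0.01088388,  0.99006485, -0.14018967,  0.41144271],
       [-0.99989929,  0.01205298,  0.00749303, -0.05181016],
       [ 0.00910829,  0.14009399,  0.99009631,  1.40667102],
       [ 0.        ,  0.        ,  0.        ,  1.        ]])}
{'fx': 441.46119499176643, 'fy': 441.46119499176643, 'cx': 272.8570317872551, 'cy': 211.96286041957322, 'cam_to_world': array([[-0.97352046,  0.1195408 , -0.19485356,  0.38061354],
       [-0.22836765, -0.54697474,  0.80539857,  0.79313362],
       [-0.01030198,  0.82857023,  0.55979035,  0.6965663 ],
       [ 0.        ,  0.        ,  0.        ,  1.        ]])}
{'clock': 0.1, 'qpos': array([-1.3719077 ,  0.46943269, -0.04862765,  1.53357461,  0.02407138,
        1.14100084, -0.08227685]), 'qvel': array([-0.0023786 , -0.00242816,  0.00060781, -0.00377795,  0.00094976,
        0.0002282 ,  0.00038394]), 'joint_torque': array([ 5.33559269e-04, -5.11514640e+01, -4.69644216e-02, -2.38392359e+01,
        1.07969347e-02,  4.43529367e-03,  2.04175552e-05]), 'eef_pos': array([0.15227903, 0.657093  , 0.24931789]), 'tcp_rot': array([-3.13976125e+00,  2.26637765e-05,  2.91387345e+00]), 'contact_force': array([ 0.08514014, -0.24480741, -0.1634275 ]), 'torque': array([-0.03424937,  0.00442413, -0.01693126]), 'gripper_force': 0.0, 'width': 0.0853362435369809}
```

View pics/top1.png

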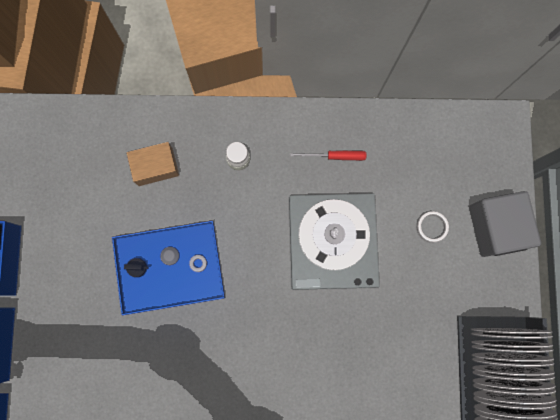

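View pics/side1.png

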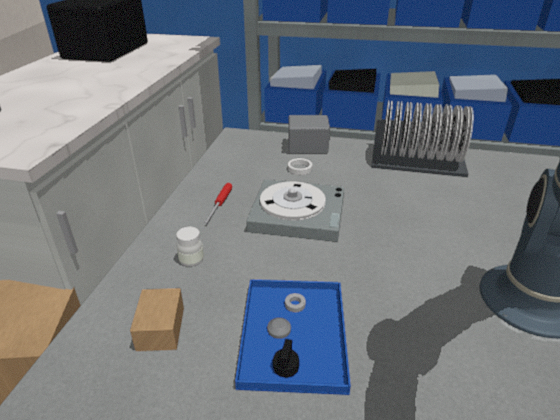

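The top view shows the knob near (136,267), the spindle near (334,233), and the tray centre near (169,267). I'll zoom in on the knob and spindle.

Run:
```python
import cv2,pickle,numpy as np
from h import *
t=pickle.load(open('top.pkl','rb'));i=t['image'][...,::-1]
a=cv2.resize(i[245:290,110:165],None,fx=7,fy=7,interpolation=2);b=cv2.resize(i[210:265,307:362],None,fx=7,fy=7,interpolation=2)
a=cv2.copyMakeBorder(a,0,b.shape[0]-a.shape[0],0,0,0)
cv2.imwrite('pics/c1.png',np.hstack([a,b]))
for n,u,v,z in [('knob',136,267,.04),('spin',334,233,.06),('tray',169,267,.004)]: print(n,at(t,u,v,z))
```

```text
knob [0.4812 0.2848 0.04  ]
spin [ 0.5704 -0.2089  0.06  ]
tray [0.484  0.2091 0.004 ]
```

View pics/c1.png

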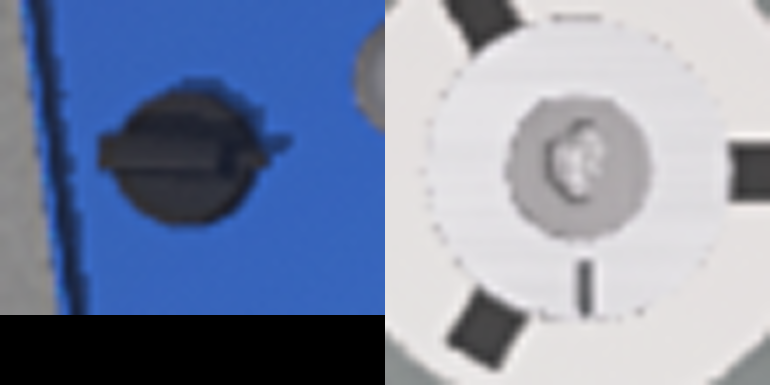

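The knob's pointer faces right in the image (−y), with the bar roughly along y. The mark is below the spindle (−x), and the flat seems to face right. Moving over the knob now.

apply_moves(
  targets=[
    {"delta_pos": [3.3,-3.7,0],"twist": [0,0,-0.134],"gripper": 100},
    {"delta_pos": [3.3,-3.7,0],"twist": [0,0,-0.134],"gripper": 100},
    {"delta_pos": [3.3,-3.7,0],"twist": [0,0,-0.134],"gripper": 100},
    {"delta_pos": [3.3,-3.7,0],"twist": [0,0,-0.134],"gripper": 100},
    {"delta_pos": [3.3,-3.7,0],"twist": [0,0,-0.134],"gripper": 100},
  ],
)

```text
clock: 0.72
eef_pos: [0.3182, 0.471, 0.25]
tcp_rot: [-3.141, 0.0, 2.239]
contact_force: [0.1, -0.1, -0.3]
width: 0.0851
gripper_force: 0.0
```

apply_moves(
  targets=[
    {"delta_pos": [3.3,-3.7,0],"twist": [0,0,-0.134],"gripper": 100},
    {"delta_pos": [3.3,-3.7,0],"twist": [0,0,-0.134],"gripper": 100},
    {"delta_pos": [3.3,-3.7,0],"twist": [0,0,-0.134],"gripper": 100},
    {"delta_pos": [3.3,-3.7,0],"twist": [0,0,-0.134],"gripper": 100},
    {"delta_pos": [3.3,-3.7,0],"twist": [0,0,-0.134],"gripper": 100},
  ],
)

```text
clock: 1.35
eef_pos: [0.483, 0.2862, 0.2501]
tcp_rot: [-3.141, 0.0, 1.57]
contact_force: [-0.1, 0.9, 0.2]
width: 0.0853
gripper_force: 0.0
```

Run:
```python
from h import *
import pickle
g=grab('wrist','w1.png'); pickle.dump(g,open('w1.pkl','wb'))
s=env.sense();print(s['clock'],s['eef_pos'],s['tcp_rot'],s['qpos'],s['contact_force']);print(g['cam_to_world'],g['fx'],g['cx'],g['cy'])
```

```text
1.4 [0.48811447 0.27896672 0.25051309] [3.13759569 0.00424943 1.55619165] [-0.9084493   0.29150314  0.38751135  1.82505849 -0.11910651  1.04745717
 -0.49076981] [ 4.09894634 -5.05212973  0.39873272]
[[ 9.99997425e-01  2.14026801e-03  7.55091530e-04  4.83223544e-01]
 [-2.26823540e-03  9.53850522e-01  3.00273270e-01  3.64210276e-01]
 [-7.75791759e-05 -3.00274210e-01  9.53852920e-01  3.73392618e-01]
 [ 0.00000000e+00  0.00000000e+00  0.00000000e+00  1.00000000e+00]] 338.24220461323137 273.30823049510724 212.03044632581242
```

View pics/w1.png

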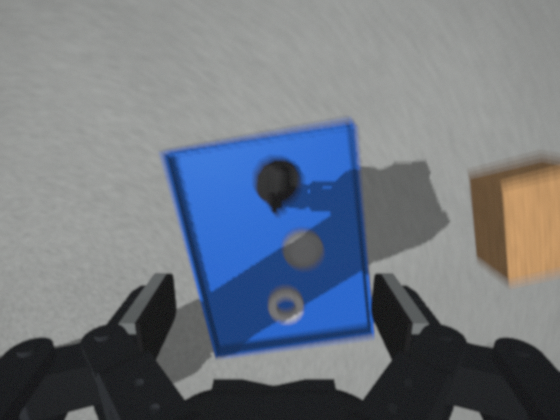

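The wrist view, though blurred by motion, shows the knob at (278,180) with its pointer nose downwards (−y), at about (277,210). I'll go lower, settle and look again.

apply_moves(
  targets=[
    {"delta_pos": [0,0,-4.5],"gripper": 100},
    {"delta_pos": [0,0,-4.5],"gripper": 100},
    {"delta_pos": [0,0,0],"gripper": 100},
    {"delta_pos": [0,0,0],"gripper": 100},
  ],
)

```text
validation failed for argument at $.ta...
```

Run:
```python
from h import *
import pickle
g=env.grab_frame('wrist'); pickle.dump(g,open('w2.pkl','wb'))
cv2.imwrite('pics/w2.png',cv2.resize(g['image'][100:310,140:420,::-1],None,fx=2.8,fy=2.8,interpolation=2))
s=env.sense();print(s['clock'],s['eef_pos'],s['tcp_rot'],s['contact_force']);print(g['cam_to_world'])
```

```text
1.45 [0.48618118 0.28141463 0.25039966] [3.13929618e+00 3.02200182e-03 1.56216883e+00] [ 1.06098366 -0.7969396  -0.19775368]
[[ 9.99868317e-01  1.62128797e-02  7.00530291e-04  4.88809245e-01]
 [-1.56574655e-02  9.52470000e-01  3.04229754e-01  3.57468619e-01]
 [ 4.26520630e-03 -3.04200660e-01  9.52598429e-01  3.73487926e-01]
 [ 0.00000000e+00  0.00000000e+00  0.00000000e+00  1.00000000e+00]]
```

View pics/w2.png

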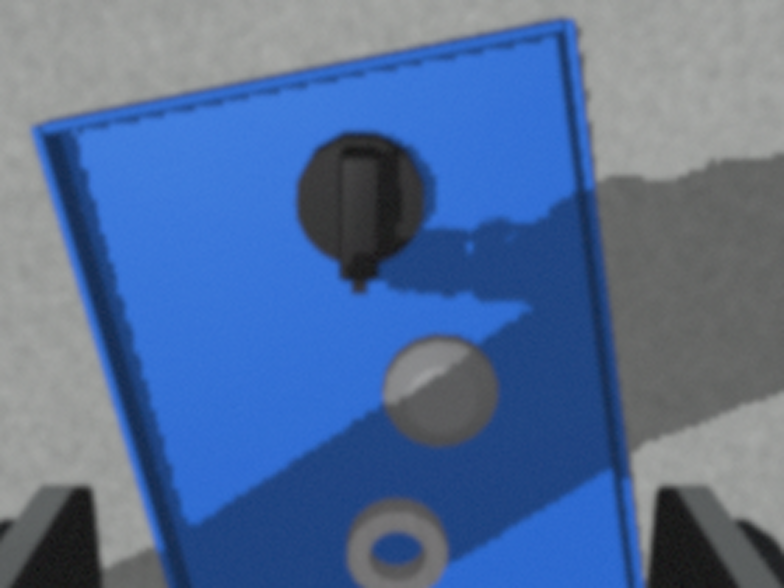

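Good view: the bar top runs from (363,153) to (359,255) in the crop and the pointer tip is at (360,290). The move was refused, probably because the rows left out twist.

Run:
```python
from h import *
import pickle
g=pickle.load(open('w2.pkl','rb'))
f=lambda u,v,z:at(g,140+u/2.8,100+v/2.8,z)
for p in [(345,152,.056),(382,152,.056),(378,255,.056),(342,255,.056),(360,290,.029)]: print(f(*p))
cs=[f(u,v,.026) for u,v in[(297,195),(360,131),(428,195)]]
print(cs)
```

```text
[0.48   0.3129 0.056 ]
[0.4924 0.3127 0.056 ]
[0.4905 0.2773 0.056 ]
[0.4781 0.2775 0.056 ]
[0.4837 0.257  0.029 ]
[array([0.461 , 0.2931, 0.026 ]), array([0.4848, 0.3161, 0.026 ]), array([0.5096, 0.2923, 0.026 ])]
```

apply_moves(
  targets=[
    {"delta_pos": [0,0,-4.5],"twist": [0,0,0],"gripper": 100},
    {"delta_pos": [0,0,-4.5],"twist": [0,0,0],"gripper": 100},
    {"delta_pos": [0,0,0],"twist": [0,0,0],"gripper": 100},
  ],
)

```text
clock: 1.82
eef_pos: [0.4796, 0.2868, 0.1572]
tcp_rot: [-3.135, 0.005, 1.575]
contact_force: [0.3, 0.1, 0.1]
width: 0.0849
gripper_force: 0.0
```

apply_moves(
  targets=[
    {"delta_pos": [0.3,0.35,-4],"twist": [0,0,-0.05],"gripper": 100},
    {"delta_pos": [0,0,-4],"twist": [0,0,0],"gripper": 100},
    {"delta_pos": [0,0,-2],"twist": [0,0,0],"gripper": 60},
    {"delta_pos": [0,0,-1.2],"twist": [0,0,0],"gripper": 40},
    {"delta_pos": [0,0,0],"twist": [0,0,0],"gripper": 40},
  ],
)

```text
clock: 2.45
eef_pos: [0.4857, 0.2916, 0.0489]
tcp_rot: [3.141, -0.001, 1.524]
contact_force: [-0.4, 0.1, 0.2]
width: 0.0343
gripper_force: 0.0
```

apply_moves(
  grip_force=60,
  targets=[
    {"delta_pos": [0,0,0],"twist": [0,0,0],"gripper": 0},
    {"delta_pos": [0,0,0],"twist": [0,0,0],"gripper": 0},
    {"delta_pos": [0,0,0],"twist": [0,0,0],"gripper": 0},
    {"delta_pos": [0,0,0],"twist": [0,0,0],"gripper": 0},
  ],
)

```text
clock: 2.95
eef_pos: [0.4864, 0.2918, 0.0498]
tcp_rot: [3.139, -0.002, 1.524]
contact_force: [-1.2, -0.0, 6.2]
width: 0.013
gripper_force: 59.9
```

apply_moves(
  targets=[
    {"delta_pos": [0,0,2],"twist": [0,0,0],"gripper": 0},
    {"delta_pos": [0,0,5],"twist": [0,0,0],"gripper": 0},
    {"delta_pos": [0,-1,5],"twist": [0,0,0],"gripper": 0},
    {"delta_pos": [1,-4,3],"twist": [0,0,0],"gripper": 0},
    {"delta_pos": [1,-5,0],"twist": [0,0,0],"gripper": 0},
  ],
)

```text
clock: 3.58
eef_pos: [0.5069, 0.1915, 0.2013]
tcp_rot: [3.136, -0.004, 1.527]
contact_force: [0.7, -0.6, -1.5]
width: 0.0131
gripper_force: 58.9
```

apply_moves(
  targets=[
    {"delta_pos": [1.5,-6,0],"twist": [0,0,0],"gripper": 0},
    {"delta_pos": [1.5,-6,0],"twist": [0,0,0],"gripper": 0},
    {"delta_pos": [1.5,-6,0],"twist": [0,0,0],"gripper": 0},
    {"delta_pos": [1,-6,0],"twist": [0,0,0],"gripper": 0},
    {"delta_pos": [1,-5,0],"twist": [0,0,0],"gripper": 0},
  ],
)

```text
clock: 4.2
eef_pos: [0.57, -0.1016, 0.1984]
tcp_rot: [-3.142, 0.0, 1.522]
contact_force: [-0.4, 0.5, -1.3]
width: 0.0129
gripper_force: 58.9
```

apply_moves(
  targets=[
    {"delta_pos": [0,-3,0],"twist": [0,0,0],"gripper": 0},
    {"delta_pos": [0,-1,0],"twist": [0,0,0],"gripper": 0},
    {"delta_pos": [0,0,0],"twist": [0,0,0],"gripper": 0},
    {"delta_pos": [0,0,0],"twist": [0,0,0],"gripper": 0},
  ],
)

```text
clock: 4.7
eef_pos: [0.5706, -0.1366, 0.1981]
tcp_rot: [-3.141, -0.001, 1.527]
contact_force: [-0.2, -0.1, -2.0]
width: 0.0131
gripper_force: 58.8
```

Run:
```python
from h import *
import pickle
g=grab('wrist','w3.png'); pickle.dump(g,open('w3.pkl','wb'))
s=env.sense();print(s['clock'],s['eef_pos'],s['tcp_rot'],s['contact_force'],s['torque'],s['width'],s['qpos']);print(g['cam_to_world'])
```

```text
4.75 [ 0.57062101 -0.13670433  0.19817675] [-3.14136922e+00 -1.09922308e-03  1.52689230e+00] [-0.274646   -0.30507037 -1.07197597] [ 0.00975294 -0.00392117  0.02587189] 0.013078519421164682 [-0.22446124  0.4046513   0.51054055  1.82986579 -0.23699917  0.9678819
  0.34328554]
[[ 9.98981810e-01  4.30132602e-02  1.36089193e-02  5.74042968e-01]
 [-4.51145941e-02  9.53306053e-01  2.98617219e-01 -5.89049006e-02]
 [-1.28965003e-04 -2.98927130e-01  9.54275932e-01  3.21530475e-01]
 [ 0.00000000e+00  0.00000000e+00  0.00000000e+00  1.00000000e+00]]
```

View pics/w3.png

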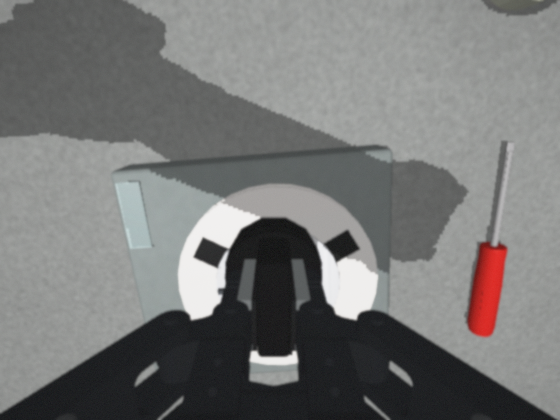

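The held knob hides the spindle, with the foot covering rows 215–290. I'll move past it so the spindle shows above the knob.

apply_moves(
  targets=[
    {"delta_pos": [0,-4.5,2],"twist": [0,0,0],"gripper": 0},
    {"delta_pos": [0,-4.5,2],"twist": [0,0,0],"gripper": 0},
    {"delta_pos": [0,0,0],"twist": [0,0,0],"gripper": 0},
    {"delta_pos": [0,0,0],"twist": [0,0,0],"gripper": 0},
    {"delta_pos": [0,0,0],"twist": [0,0,0],"gripper": 0},
  ],
)

```text
clock: 5.38
eef_pos: [0.5707, -0.2265, 0.2375]
tcp_rot: [-3.14, -0.001, 1.527]
contact_force: [0.3, -0.4, -1.2]
width: 0.0126
gripper_force: 58.9
```

Run:
```python
from h import *
import pickle
g=env.grab_frame('wrist'); pickle.dump(g,open('w4.pkl','wb'))
cv2.imwrite('pics/w4.png',cv2.resize(g['image'][110:250,180:360,::-1],None,fx=4,fy=4,interpolation=2))
s=env.sense();print(s['clock'],s['eef_pos'],s['tcp_rot'],s['contact_force'],s['torque']);print(g['cam_to_world'],proj(g,(.5704,-.2089,.06)))
```

```text
5.425 [ 0.57062504 -0.22680113  0.23764428] [-3.14051813e+00 -1.15154474e-03  1.52675735e+00] [ 0.46355195  1.13038199 -1.50527406] [0.04704725 0.02553433 0.02155674]
[[ 9.98994350e-01  4.24828965e-02  1.43350208e-02  5.74209143e-01]
 [-4.48253818e-02  9.53369119e-01  2.98459392e-01 -1.48798567e-01]
 [-9.87146754e-04 -2.98801819e-01  9.54314675e-01  3.60947307e-01]
 [ 0.00000000e+00  0.00000000e+00  0.00000000e+00  1.00000000e+00]] (np.float64(272.4058956853795), np.float64(176.05187107522102))
```

View pics/w4.png

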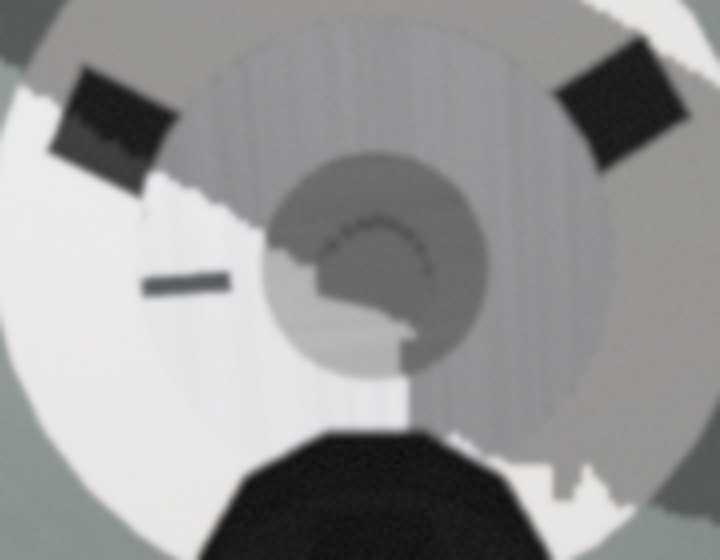

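The picture shows the shoulder disc centred on (376,265) and the mark from (142,288) to (230,281). The flat's chord runs (318,293)–(415,330), facing down-left, so about −113° in the world. Working out the positions.

Run:
```python
from h import *
import pickle
g=pickle.load(open('w4.pkl','rb'));t=pickle.load(open('top.pkl','rb'))
P=lambda u,v:(180+u/4,110+v/4)
for z in [.04,.05,.06]:
    c=at(g,*P(375.5,265.5),z);a=at(g,*P(142,287.5),z);b=at(g,*P(230,281.5),z)
    l=at(g,*P(263,265.5),z);r=at(g,*P(488,265.5),z)
    m=(a+b)/2-c
    print(z,c,'top',at(t,334.7,233.9,z),'len',np.linalg.norm(a-b),np.linalg.norm(m),'disc',np.linalg.norm(l-r),np.degrees(np.arctan2(m[1],m[0])),np.degrees(np.arctan2(*(b-a)[1::-1])))
    z2=z+.016; e=at(g,*P(415,330),z2)-at(g,*P(318,293),z2); print('flat',np.degrees(np.arctan2(e[1],e[0]))-90)
```

```text
0.04 [ 0.5715 -0.2133  0.04  ] top [ 0.5705 -0.213   0.04  ] len 0.021405840324546916 0.045970778762165806 disc 0.0541532085845336 -176.82016988013575 1.3384429210236652
flat -113.79311849807576
0.05 [ 0.5716 -0.2113  0.05  ] top [ 0.5693 -0.2119  0.05  ] len 0.020706037766796366 0.044617317265832984 disc 0.0524504528102475 -176.85222445599317 1.3836869673685137
flat -113.81256577680931
0.06 [ 0.5717 -0.2093  0.06  ] top [ 0.5682 -0.2107  0.06  ] len 0.020003999600079998 0.04316676962664687 disc 0.05075214281190497 -176.81280727679504 1.1457628381751352
flat -113.83332828373447
```

Run:
```python
from h import *
import pickle
from scipy.optimize import least_squares
for f,tcp in [('w3.pkl',(.57062,-.1367,.19818)),('w4.pkl',(.57062,-.2268,.23764))]:
    g=pickle.load(open(f,'rb'));im=cv2.cvtColor(g['image'],cv2.COLOR_RGB2GRAY).astype(float)
    pts=[]
    for u in range(246,304,3):
        col=im[200:250,u]; k=np.where(col<70)[0]
        if len(k): 
            k=k[0]; a,b=col[k-1],col[k]; pts.append((u,200+k-1+(a-70)/(a-b)+.0))
    pts=np.array(pts);print(pts[::3].round(1).tolist())
    z=tcp[2]-.0458
    def res(c):
        th=np.linspace(0,np.pi,200)
        pr=np.array([proj(g,(c[0]+.024*np.cos(q),c[1]+.024*np.sin(q),z)) for q in th])
        o=np.argsort(pr[:,0]); return np.interp(pts[:,0],pr[o,0],pr[o,1])-pts[:,1]
    r=least_squares(res,tcp[:2],x_scale=.01,diff_step=1e-3)
    print((r.x-tcp[:2])*1000,np.sqrt(np.mean(r.fun**2)))
```

```text
[[246.0, 226.9], [255.0, 221.8], [264.0, 217.9], [273.0, 217.9], [282.0, 217.8], [291.0, 221.0], [300.0, 226.1]]
[ 0.07092149 -2.22516328] 0.5108324910338341
[[246.0, 226.7], [255.0, 221.7], [264.0, 218.4], [273.0, 218.4], [282.0, 217.9], [291.0, 221.5], [300.0, 226.6]]
[-0.08938401 -2.10747673] 0.5939459048440493
```

apply_moves(
  targets=[
    {"delta_pos": [0.1,1.8,-4],"twist": [0,0,-0.13],"gripper": 0},
    {"delta_pos": [0,0,-4],"twist": [0,0,0],"gripper": 0},
    {"delta_pos": [0,0,-2.7],"twist": [0,0,0],"gripper": 0},
    {"delta_pos": [0,0,0],"twist": [0,0,0],"gripper": 0},
    {"delta_pos": [0,0,0],"twist": [0,0,0],"gripper": 0},
  ],
)

```text
clock: 6.05
eef_pos: [0.5722, -0.2108, 0.1323]
tcp_rot: [3.14, 0.0, 1.394]
contact_force: [0.0, 0.2, -0.7]
width: 0.0129
gripper_force: 58.8
```

apply_moves(
  targets=[
    {"delta_pos": [-0.05,0.22,-0.5],"twist": [0,0,0],"gripper": 0},
    {"delta_pos": [0,0,-0.3],"twist": [0,0,0],"gripper": 0},
    {"delta_pos": [0,0,0],"twist": [0,0,0],"gripper": 0},
  ],
)

```text
clock: 6.42
eef_pos: [0.5709, -0.2086, 0.1234]
tcp_rot: [3.142, -0.0, 1.394]
contact_force: [0.1, -0.1, -0.7]
width: 0.0128
gripper_force: 58.8
```

apply_moves(
  targets=[
    {"delta_pos": [0,0,-0.2],"twist": [0,0,0],"gripper": 0},
    {"delta_pos": [0,0,0],"twist": [0,0,0],"gripper": 0},
  ],
)

```text
clock: 6.68
eef_pos: [0.5708, -0.2088, 0.1212]
tcp_rot: [-3.141, -0.0, 1.394]
contact_force: [0.5, 0.8, -1.9]
width: 0.013
gripper_force: 58.8
```

apply_moves(
  targets=[
    {"delta_pos": [0,0,-0.2],"twist": [0,0,0],"gripper": 0},
    {"delta_pos": [0,0,0],"twist": [0,0,0],"gripper": 0},
  ],
)

```text
clock: 6.92
eef_pos: [0.5708, -0.2086, 0.1191]
tcp_rot: [-3.141, -0.0, 1.394]
contact_force: [-0.1, 0.9, -1.3]
width: 0.0129
gripper_force: 58.8
```

apply_moves(
  targets=[
    {"delta_pos": [0.07,0,-0.1],"twist": [0,0,0],"gripper": 0},
    {"delta_pos": [0,0,0],"twist": [0,0,0],"gripper": 0},
  ],
)

```text
clock: 7.18
eef_pos: [0.5716, -0.2087, 0.1183]
tcp_rot: [-3.142, -0.0, 1.394]
contact_force: [-0.5, -0.1, -0.8]
width: 0.0128
gripper_force: 58.8
```

apply_moves(
  targets=[
    {"delta_pos": [0,0,-0.1],"twist": [0,0,0],"gripper": 0},
    {"delta_pos": [0,0,0],"twist": [0,0,0],"gripper": 0},
  ],
)

```text
clock: 7.42
eef_pos: [0.5716, -0.2087, 0.1173]
tcp_rot: [-3.142, -0.0, 1.394]
contact_force: [-0.1, 0.8, -0.7]
width: 0.0129
gripper_force: 58.8
```

apply_moves(
  targets=[
    {"delta_pos": [0,0,-0.1],"twist": [0,0,0],"gripper": 0},
    {"delta_pos": [0,0,0],"twist": [0,0,0],"gripper": 0},
  ],
)

```text
clock: 7.68
eef_pos: [0.5715, -0.2087, 0.1162]
tcp_rot: [-3.141, -0.0, 1.394]
contact_force: [0.7, -0.4, -1.3]
width: 0.0131
gripper_force: 58.8
```

apply_moves(
  targets=[
    {"delta_pos": [0,0,-0.1],"twist": [0,0,0],"gripper": 0},
    {"delta_pos": [0,0,0],"twist": [0,0,0],"gripper": 0},
  ],
)

```text
clock: 7.92
eef_pos: [0.5716, -0.2087, 0.1152]
tcp_rot: [-3.141, -0.0, 1.394]
contact_force: [0.8, 0.6, -0.9]
width: 0.0131
gripper_force: 58.8
```

apply_moves(
  targets=[
    {"delta_pos": [0,0,-0.1],"twist": [0,0,0],"gripper": 0},
    {"delta_pos": [0,0,0],"twist": [0,0,0],"gripper": 0},
  ],
)

```text
clock: 8.18
eef_pos: [0.5715, -0.2087, 0.1142]
tcp_rot: [-3.141, -0.0, 1.394]
contact_force: [0.0, 0.7, -1.7]
width: 0.0129
gripper_force: 58.8
```

apply_moves(
  targets=[
    {"delta_pos": [0,0,-0.1],"twist": [0,0,0],"gripper": 0},
    {"delta_pos": [0,0,0],"twist": [0,0,0],"gripper": 0},
  ],
)

```text
clock: 8.43
eef_pos: [0.5715, -0.2087, 0.1132]
tcp_rot: [-3.141, -0.0, 1.394]
contact_force: [-0.3, 0.7, -0.7]
width: 0.0127
gripper_force: 58.8
```

apply_moves(
  targets=[
    {"delta_pos": [0,0,-0.1],"twist": [0,0,0],"gripper": 0},
    {"delta_pos": [0,0,0],"twist": [0,0,0],"gripper": 0},
  ],
)

```text
clock: 8.68
eef_pos: [0.5715, -0.2087, 0.1122]
tcp_rot: [-3.141, -0.0, 1.394]
contact_force: [-0.3, 0.6, -0.6]
width: 0.0128
gripper_force: 58.8
```

apply_moves(
  targets=[
    {"delta_pos": [0,0,-0.1],"twist": [0,0,0],"gripper": 0},
    {"delta_pos": [0,0,0],"twist": [0,0,0],"gripper": 0},
  ],
)

```text
clock: 8.93
eef_pos: [0.5715, -0.2087, 0.1112]
tcp_rot: [-3.141, -0.0, 1.394]
contact_force: [-0.5, -0.2, -0.9]
width: 0.0129
gripper_force: 58.8
```

apply_moves(
  targets=[
    {"delta_pos": [0,0,-0.1],"twist": [0,0,0],"gripper": 0},
    {"delta_pos": [0,0,0],"twist": [0,0,0],"gripper": 0},
  ],
)

```text
clock: 9.18
eef_pos: [0.5716, -0.2087, 0.1102]
tcp_rot: [-3.142, -0.0, 1.394]
contact_force: [0.6, -0.0, -0.7]
width: 0.0133
gripper_force: 58.8
```

apply_moves(
  targets=[
    {"delta_pos": [0,0,-0.1],"twist": [0,0,0],"gripper": 0},
    {"delta_pos": [0,0,0],"twist": [0,0,0],"gripper": 0},
  ],
)

```text
clock: 9.43
eef_pos: [0.5715, -0.2087, 0.1092]
tcp_rot: [-3.141, -0.0, 1.394]
contact_force: [-0.0, 0.8, -1.0]
width: 0.0127
gripper_force: 58.8
```

apply_moves(
  targets=[
    {"delta_pos": [0,0,-0.1],"twist": [0,0,0],"gripper": 0},
    {"delta_pos": [0,0,0],"twist": [0,0,0],"gripper": 0},
  ],
)

```text
clock: 9.68
eef_pos: [0.5716, -0.2087, 0.1082]
tcp_rot: [-3.142, -0.0, 1.394]
contact_force: [-0.2, -0.5, -1.3]
width: 0.0132
gripper_force: 58.8
```

apply_moves(
  targets=[
    {"delta_pos": [0,0,-0.1],"twist": [0,0,0],"gripper": 0},
    {"delta_pos": [0,0,0],"twist": [0,0,0],"gripper": 0},
  ],
)

```text
clock: 9.93
eef_pos: [0.5716, -0.2087, 0.1072]
tcp_rot: [-3.142, -0.0, 1.394]
contact_force: [-0.4, 0.2, -1.3]
width: 0.0129
gripper_force: 58.8
```

Run:
```python
from h import *
import pickle
g=env.grab_frame('side'); pickle.dump(g,open('s2.pkl','wb'))
s=env.sense();print(s['clock'],s['eef_pos'],s['contact_force'],proj(g,(.5715,-.21,.05)))
a=g['image'][150:240,240:350,::-1];t=pickle.load(open('side.pkl','rb'))['image'][150:240,240:350,::-1]
cv2.imwrite('pics/s2.png',np.hstack([cv2.resize(q,None,fx=3.6,fy=3.6,interpolation=2) for q in (t,a)]))
```

```text
9.975 [ 0.57156322 -0.2087021   0.10726913] [-0.27566273 -0.21374836 -1.42933403] (np.float64(291.1116071754976), np.float64(198.87624905560696))
```

View pics/s2.png

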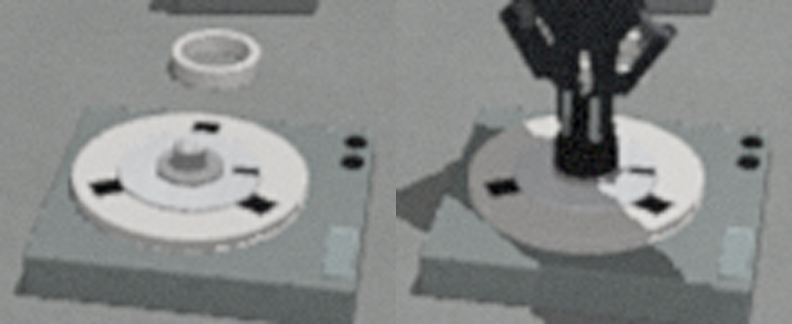

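Side view: left is before, right is now. The foot's lower edge is near row 178 of the right crop, very close to the shoulder. Checking heights.

Run:
```python
from h import *
import pickle
g=pickle.load(open('s2.pkl','rb'))
for z in (.045,.05,.055,.06,.065): 
    f=lambda p:(np.array(proj(g,p))-[240,150])*3.6
    print(z,'footfront',f((.571,-.2105+.024,z)).round(1),'spindletop c',f((.571,-.2105,z+.016)).round(1),'shoulder c',f((.571,-.2105,z)).round(1))
```

```text
0.045 footfront [178.5 198.1] spindletop c [185.  163.4] shoulder c [184.7 181.2]
0.05 footfront [178.5 192.5] spindletop c [185.1 157.8] shoulder c [184.8 175.7]
0.055 footfront [178.6 186.8] spindletop c [185.1 152.1] shoulder c [184.9 170.1]
0.06 footfront [178.7 181.2] spindletop c [185.2 146.4] shoulder c [184.9 164.5]
0.065 footfront [178.7 175.5] spindletop c [185.3 140.7] shoulder c [185.  158.9]
```

The foot's underside is already about 15 mm below the spindle end, so the knob seems to have slipped on directly. I'll continue gently to the shoulder.

apply_moves(
  targets=[
    {"delta_pos": [0,0,-0.1],"twist": [0,0,0],"gripper": 0},
    {"delta_pos": [0,0,0],"twist": [0,0,0],"gripper": 0},
  ],
)

```text
clock: 10.22
eef_pos: [0.5715, -0.2087, 0.1062]
tcp_rot: [-3.141, -0.0, 1.394]
contact_force: [-0.3, -0.2, -1.7]
width: 0.0128
gripper_force: 58.8
```

apply_moves(
  targets=[
    {"delta_pos": [0,0,-0.1],"twist": [0,0,0],"gripper": 0},
    {"delta_pos": [0,0,0],"twist": [0,0,0],"gripper": 0},
  ],
)

```text
clock: 10.48
eef_pos: [0.5717, -0.2088, 0.1059]
tcp_rot: [3.141, -0.0, 1.394]
contact_force: [-1.4, 0.5, 3.7]
width: 0.0127
gripper_force: 59.5
```

apply_moves(
  targets=[
    {"delta_pos": [0,0,-0.1],"twist": [0,0,0],"gripper": 0},
    {"delta_pos": [0,0,0],"twist": [0,0,0],"gripper": 0},
  ],
)

```text
clock: 10.72
eef_pos: [0.5717, -0.2088, 0.1058]
tcp_rot: [3.141, -0.001, 1.394]
contact_force: [-3.3, 2.3, 11.4]
width: 0.0129
gripper_force: 60.7
```

apply_moves(
  targets=[
    {"delta_pos": [0,0,0.08],"twist": [0,0,-0.05],"gripper": 0},
    {"delta_pos": [0.01,0,0],"twist": [0,0,-0.05],"gripper": 0},
    {"delta_pos": [0.01,0,0],"twist": [0,0,-0.05],"gripper": 0},
    {"delta_pos": [0.01,0,0],"twist": [0,0,-0.05],"gripper": 0},
    {"delta_pos": [0,0,0],"twist": [0,0,0],"gripper": 0},
  ],
)

```text
clock: 11.35
eef_pos: [0.5724, -0.2091, 0.1059]
tcp_rot: [3.14, 0.0, 1.194]
contact_force: [-0.3, -0.4, 5.0]
width: 0.0132
gripper_force: 59.8
```

```bash
python3 -c "
from h import *
s=env.sense();print(s['clock'],s['eef_pos'],s['tcp_rot'],s['contact_force'],s['torque'])"
```

```text
11.35 [ 0.57237042 -0.20914803  0.10585503] [3.14007061e+00 9.12761188e-05 1.19405672e+00] [-0.33881867 -0.40101075  4.9868603 ] [0.08697577 0.26569348 0.00729963]
```

apply_moves(
  targets=[
    {"delta_pos": [0.01,0,0],"twist": [0,0,-0.04],"gripper": 0},
    {"delta_pos": [0.01,0,0],"twist": [0,0,-0.04],"gripper": 0},
    {"delta_pos": [0,0,0],"twist": [0,0,0],"gripper": 0},
  ],
)

```text
clock: 11.72
eef_pos: [0.5726, -0.2096, 0.1059]
tcp_rot: [3.14, 0.0, 1.113]
contact_force: [-1.5, -0.7, 6.0]
width: 0.0126
gripper_force: 59.8
```

```bash
python3 -c "
from h import *
s=env.sense();print(s['clock'],s['eef_pos'],s['tcp_rot'],s['contact_force'],s['torque'])"
```

```text
11.725 [ 0.57259553 -0.20956627  0.10586498] [3.13954615e+00 4.29148242e-04 1.11329435e+00] [-1.53804439 -0.73555174  5.97393554] [-0.0868111   0.20546226 -0.03315246]
```

apply_moves(
  targets=[
    {"delta_pos": [0.01,-0.01,0],"twist": [0,0,-0.04],"gripper": 0},
    {"delta_pos": [0.01,0,0],"twist": [0,0,-0.04],"gripper": 0},
    {"delta_pos": [0,0,0],"twist": [0,0,0],"gripper": 0},
  ],
)

```text
clock: 12.1
eef_pos: [0.5724, -0.2101, 0.1058]
tcp_rot: [3.14, 0.001, 1.033]
contact_force: [-1.8, -2.9, 6.2]
width: 0.013
gripper_force: 59.9
```

```bash
python3 -c "
from h import *
s=env.sense();print(s['clock'],s['eef_pos'],s['tcp_rot'],s['contact_force'],s['torque'])"
```

```text
12.1 [ 0.57238278 -0.21013021  0.10584979] [3.13985094e+00 1.02922176e-03 1.03253563e+00] [-1.7992884  -2.87792765  6.20748193] [-0.26066429  0.38054902  0.01285235]
```

apply_moves(
  targets=[
    {"delta_pos": [0,0,0.05],"twist": [0,0,0],"gripper": 0},
    {"delta_pos": [-0.15,0,0],"twist": [0,0,0],"gripper": 0},
    {"delta_pos": [0,0,0],"twist": [0,0,0],"gripper": 0},
  ],
)

```text
clock: 12.48
eef_pos: [0.5717, -0.2098, 0.1059]
tcp_rot: [3.138, 0.0, 1.033]
contact_force: [2.9, -3.8, 1.5]
width: 0.0129
gripper_force: 59.2
```

apply_moves(
  targets=[
    {"delta_pos": [0.3,0,0],"twist": [0,0,0],"gripper": 0},
    {"delta_pos": [0,0,0],"twist": [0,0,0],"gripper": 0},
  ],
)

```text
clock: 12.72
eef_pos: [0.572, -0.2098, 0.1059]
tcp_rot: [-3.139, 0.002, 1.033]
contact_force: [-4.9, -4.4, 6.7]
width: 0.0132
gripper_force: 60.1
```

The hole walls block sideways motion (±5 N), so the knob is seated on the spindle with its underside at the shoulder height. Turning on clockwise towards the mark, following the offset.

apply_moves(
  targets=[
    {"delta_pos": [-0.15,-0.12,0],"twist": [0,0,-0.08],"gripper": 0},
    {"delta_pos": [0.01,-0.01,0],"twist": [0,0,-0.08],"gripper": 0},
    {"delta_pos": [0.01,-0.01,0],"twist": [0,0,-0.08],"gripper": 0},
    {"delta_pos": [0.01,-0.01,0],"twist": [0,0,-0.08],"gripper": 0},
    {"delta_pos": [0,0,0],"twist": [0,0,0],"gripper": 0},
  ],
)

```text
clock: 13.35
eef_pos: [0.5722, -0.2103, 0.1059]
tcp_rot: [-3.141, 0.001, 0.713]
contact_force: [-1.9, -1.7, 4.6]
width: 0.0132
gripper_force: 59.9
```

```bash
python3 -c "
from h import *
s=env.sense();print(s['clock'],s['eef_pos'],s['tcp_rot'],s['contact_force'],s['torque'])"
```

```text
13.35 [ 0.57218179 -0.21025866  0.10588397] [-3.14056824e+00  5.45653826e-04  7.13338934e-01] [-1.93466984 -1.69331723  4.58753277] [-0.5858816   0.20693197  0.03633598]
```

apply_moves(
  targets=[
    {"delta_pos": [0.01,-0.01,0],"twist": [0,0,-0.08],"gripper": 0},
    {"delta_pos": [0.01,-0.01,0],"twist": [0,0,-0.08],"gripper": 0},
    {"delta_pos": [0.01,-0.01,0],"twist": [0,0,-0.08],"gripper": 0},
  ],
)

```text
clock: 13.72
eef_pos: [0.5724, -0.2105, 0.1059]
tcp_rot: [-3.14, 0.001, 0.472]
contact_force: [-1.4, -2.7, 5.9]
width: 0.013
gripper_force: 59.9
```

```bash
python3 -c "
from h import *
s=env.sense();print(s['clock'],s['eef_pos'],s['tcp_rot'],s['contact_force'],s['torque'])
g=env.grab_frame('side')
cv2.imwrite('pics/s3.png',cv2.resize(g['image'][150:240,240:350,::-1],None,fx=6,fy=6,interpolation=2))"
```

```text
13.725 [ 0.57239994 -0.21054081  0.10589512] [-3.14044944e+00  6.49550646e-04  4.71580845e-01] [-1.37032587 -2.74422389  5.89590774] [-0.52505641  0.2177263   0.14165864]
```

View pics/s3.png

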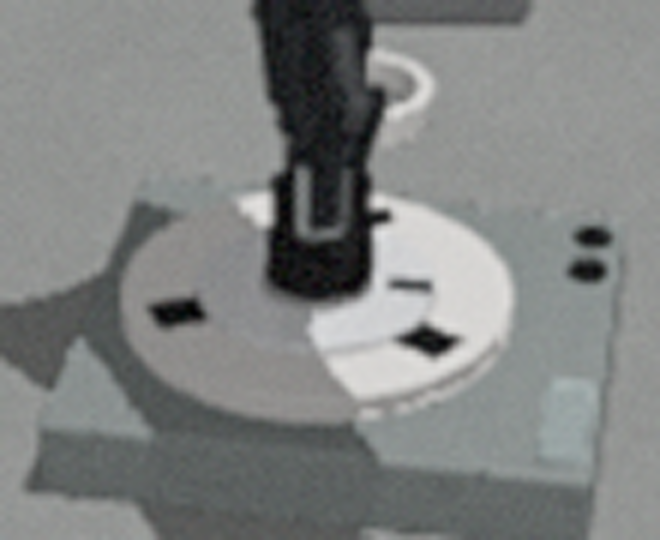

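The view shows the foot down on the shoulder and the mark free to its right. The torque of 0.14 N m while turning confirms it's keyed. Now a better mark direction from the saved pictures.

Run:
```python
from h import *
import pickle
g=pickle.load(open('w4.pkl','rb'));im=cv2.cvtColor(g['image'],cv2.COLOR_RGB2GRAY).astype(float)
w=im[172:191,211:242]; wt=np.clip(190-w,0,None); wt[wt<25]=0
n,lab,st,c=cv2.connectedComponentsWithStats((wt>0).astype(np.uint8)); k=1+np.argmax(st[1:,4]); wt*=lab==k
yy,xx=np.nonzero(wt); W=wt[yy,xx]
P=np.array([at(g,211+x,172+y,.061)[:2] for x,y in zip(xx,yy)])
m=np.average(P,0,W); C=np.cov((P-m).T,aweights=W); e,v=np.linalg.eigh(C); d=v[:,1]*-np.sign(v[0,1])
print('mark',m,'dir',np.degrees(np.arctan2(d[1],d[0])),st[k]); print('axis from mark',m-.043*d)
t=pickle.load(open('top.pkl','rb'));ti=cv2.cvtColor(t['image'],cv2.COLOR_RGB2HSV)
hsv=ti[240,296];print(hsv,ti[240,285])
E_=cv2.Canny(t['image'],40,120)
L=cv2.HoughLinesP(E_[185:295,280:385],1,np.pi/360,25,minLineLength=35,maxLineGap=6)
for x1,y1,x2,y2 in L[:,0]:
    a=at(t,x1+280,y1+185,.04);b=at(t,x2+280,y2+185,.04); print(a[:2],b[:2],np.degrees(np.arctan2(*(b-a)[1::-1]))%90)
```

```text
mark [ 0.52852922 -0.2109876 ] dir -178.02118723582288 [  4   6  23   6 106]
axis from mark [ 0.57150357 -0.20950281]
[ 96   9 140] [  0   2 140]
[ 0.6665 -0.0941] [ 0.5561 -0.0974] 1.7121357792692322
[ 0.4285 -0.1059] [ 0.4323 -0.2332] 1.7098140441415381
[ 0.6745 -0.1094] [ 0.676  -0.2271] 0.7301530742477098
[ 0.6717 -0.0992] [ 0.4582 -0.1057] 1.7438293449024513
[ 0.6665 -0.0966] [ 0.6705 -0.2091] 2.0363254547982734
[ 0.6615 -0.3191] [ 0.4408 -0.3258] 1.7388484765222927
[ 0.4364 -0.1507] [ 0.4358 -0.3207] 89.79778044138173
```

apply_moves(
  targets=[
    {"delta_pos": [0,-0.03,0],"twist": [0,0,-0.08],"gripper": 0},
    {"delta_pos": [0,-0.02,0],"twist": [0,0,-0.08],"gripper": 0},
    {"delta_pos": [0,-0.02,0],"twist": [0,0,-0.08],"gripper": 0},
    {"delta_pos": [0,-0.02,0],"twist": [0,0,-0.08],"gripper": 0},
    {"delta_pos": [0,-0.01,0],"twist": [0,0,-0.08],"gripper": 0},
  ],
)

```text
clock: 14.4
eef_pos: [0.5726, -0.2111, 0.1059]
tcp_rot: [-3.14, 0.001, 0.072]
contact_force: [-1.7, -1.5, 5.7]
width: 0.0127
gripper_force: 59.9
```

apply_moves(
  targets=[
    {"delta_pos": [0,0,0],"twist": [0,0,-0.04],"gripper": 0},
    {"delta_pos": [0,0,0],"twist": [0,0,0],"gripper": 0},
    {"delta_pos": [0,0,0],"twist": [0,0,0],"gripper": 0},
  ],
)

```text
clock: 14.78
eef_pos: [0.5726, -0.2112, 0.1058]
tcp_rot: [-3.14, 0.001, 0.034]
contact_force: [-1.7, -1.4, 5.8]
width: 0.0133
gripper_force: 59.9
```

apply_moves(
  targets=[
    {"delta_pos": [0,0,0],"twist": [0,0,0],"gripper": 50},
    {"delta_pos": [0,0,0],"twist": [0,0,0],"gripper": 50},
    {"delta_pos": [0,0,0.3],"twist": [0,0,0],"gripper": 50},
    {"delta_pos": [0,0,3],"twist": [0,0,0],"gripper": 60},
    {"delta_pos": [0,0,5],"twist": [0,0,0],"gripper": 100},
  ],
)

```text
clock: 15.4
eef_pos: [0.5719, -0.2106, 0.188]
tcp_rot: [-3.14, 0.004, 0.034]
contact_force: [1.7, -0.7, 0.6]
width: 0.0676
gripper_force: 0.0
```

apply_moves(
  targets=[
    {"delta_pos": [0,0,5],"twist": [0,0,0],"gripper": 100},
    {"delta_pos": [0,0,0],"twist": [0,0,0],"gripper": 100},
    {"delta_pos": [0,0,0],"twist": [0,0,0],"gripper": 100},
    {"delta_pos": [0,0,0],"twist": [0,0,0],"gripper": 100},
  ],
)

```text
clock: 15.9
eef_pos: [0.5722, -0.2109, 0.2372]
tcp_rot: [-3.141, 0.003, 0.034]
contact_force: [-0.1, -0.2, 0.2]
width: 0.0854
gripper_force: 0.0
```

Run:
```python
from h import *
import pickle
g=env.grab_frame('wrist'); pickle.dump(g,open('w5.pkl','wb'))
u,v=map(int,proj(g,(.55,-.21,.07)));u=min(max(u,90),470);v=min(max(v,70),350);print(u-90,v-70)
cv2.imwrite('pics/w5.png',cv2.resize(g['image'][v-70:v+70,u-90:u+90,::-1],None,fx=4,fy=4,interpolation=2))
s=env.sense();print(s['clock'],s['eef_pos'],s['contact_force'])
```

```text
183 149
15.95 [ 0.5722836  -0.21104198  0.2372201 ] [-0.47704945  0.02252676 -0.12138547]
```

View pics/w5.png

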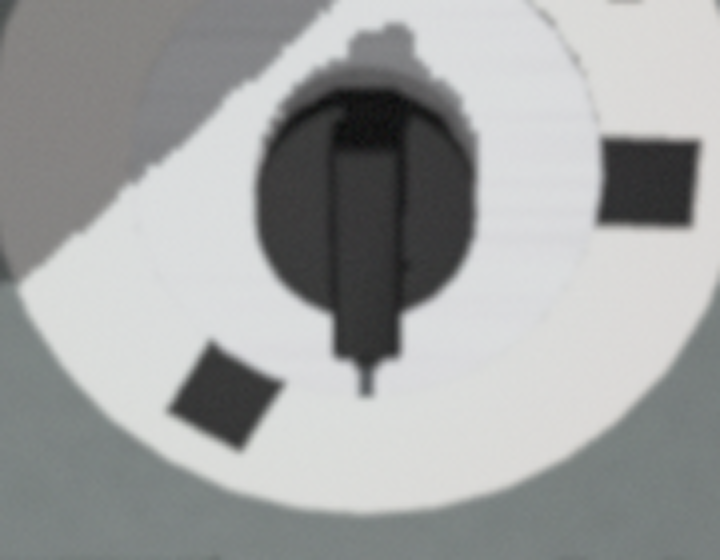

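The knob is seated, its pointer tip at (365,358) in line with the mark at (367,365–395), and the gripper is clear. Handing in.

```bash
python3 -c "
from plant import env
print(env.finish_job())"
```

```text
the job is handed in; nothing more can be done
None
```

The knob is on the spindle and fully home, its pointer lines up with the mark, and the gripper is clear; I handed the job in at about 16 s, no verdict came back, and the vertical press read at most about 11 N, briefly over the suggested 5–8 N.

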